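# Fit the charged battery pack in the vital-signs monitor

### The arm

A 7-joint arm with a two-finger parallel gripper is mounted at the origin on the work surface. World frame = base frame: x ahead of the robot, y to its left, z up, the work surface at z = 0. Lengths are in m, angles in rad, forces in N, time in s.
With the tool pointing down it reaches from about 0.35 to 0.9 m from the base axis. Payload 7.2 kg.
Tool frame: the origin (TCP) lies midway between the tips of the shut fingers; the grasp point (between the pads) lies 19 mm behind it (r.grasp_offset is the distance from the TCP to the grasp point, in m); z points along the fingers, y is the line along which they close (so a half turn about z gives the same grasp; the last joint's range is limited). The gripper opens to 85 mm and grips with 20 to 120 N. Pads are 22 mm wide; open, the fingers measure 114 mm over their backs; the gripper's body (76 mm by 85 mm) begins 54 mm behind the grasp point. The pads swing forward as they close: fully open they stand 13 mm farther back than shut.
Start: joints at [1.208, 0.411, -0.013, 1.596, 0.006, 1.134, -0.082], TCP at [0.182, -0.598, 0.231] pointing down, gripper open.
Joint ranges: [-2.95, 2.95], [-0.29, 1.99], [-1.47, 1.44], [0.14, 2.54], [-1.03, 4.17], [0.13, 1.85], [-2.86, 2.86]. Speed limits (rad/s): [2.39, 2.39, 3.01, 3.01, 3.14, 3.14, 3.14].

### API

Orientations are given as a rotation vector (axis times angle).
In Python, from workcell import r gives the robot as it stands.
- The arm moves only by the shell command python3 -m pendant 'ROWS' [FORCE]. ROWS is JSON, a list of rows, each a list of 7 numbers: the shift along the tool's x, y, z in cm, then the turn, a rotation vector about the tool's x, y, z in degrees, then the opening, from -1 (shut) to 1 (fully open). A call has 1 to 20 rows; each row shifts and turns the commanded pose from where the row before left it, along the tool's axes as they then stand; what a row does not reach is not made up. A row lasts 1/8 s, in which the tool goes at most 62.5 mm and 10.7 degrees, less where a joint would pass 70% of its speed; a pose out of reach is approached as far as the arm can. A call is refused whole if a number of a shift passes 6.25 or a number of a turn 10.7, either way. A call with a gripper value outside its range is refused whole. The fingers move at their own pace and stop on an object; FORCE is the grip in N (left out, the last holds). Time passes only in rows, so rows that do not move let the fingers close. It gives the time, the measured TCP pose, the force, the opening and the grip force at its end, in the units of the state.
- r.get_obs(): the state, without advancing time (a new reading comes with each control period).
- r.read_camera(name): name is "scene" or "top"; returns a dict with "image" (384x512x3 uint8, red, green, blue), "z_map" (384x512 float32, m along the optical axis (not along the pixel's ray), 0 where there is no reading), "fx", "fy", "cx", "cy" (pixels), "R" (3x3) and "t" (3): a world point X has camera coordinates R X + t. Camera axes: x right, y down, z forward; pixel columns grow to the right and rows downward; lengths in m; the calibration is good to about 2 mm. A picture is of the moment at which its call begins.
- r.finish_job(): hands the job in; it is judged then, once.
The state is a dict: "time": time; "joints": joint angles; "dq": joint speeds; "joint_torque": joint torques, N m; "tool_pos": TCP position; "ee_rot": TCP orientation; "ft_force": force on the tool from outside, world axes, zero at the start; "torque": the same for the moment, N m; "grip_width": finger opening in m; "finger_force": force on a finger pad.
Only numpy, scipy, OpenCV 4.12 (cv2) and the standard library are available. Lean on these libraries where they do the work, as an engineer would, in place of code of your own. Each camera call takes 0.05 s, during which the arm holds its last target. There are 200 camera calls.

### The job

Take the charged thick battery pack out of the charger and lower it into the open battery bay of the monitor that lies face down. Press it gently down against the sprung contacts until it is fully home and, while you keep it down, push the sliding catch all the way across so that it traps the pack; then let go. Leave the other things on the table alone and do not force the pack or the catch.

Things in the scene. Friction and masses are not known exactly. Their poses are not given: they have to be found in the camera images.
- pack: The charged battery pack: grey plastic block with a black band, upright in one of the charger's two wells (either one), 60 mm (its x) by 42 mm (its y) by 70 mm high, 0.22 to 0.45 kg. Origin at the centre of its underside, z up. Its foot is 26 mm deep in the well, 2 mm of play all round. It fits the bay either way round (half a turn is the same), its x along the monitor's x.
- pack_top (a point): Centre of the pack's flat top face, 70 mm above its underside. In the bay the springs hold it 10 to 14 mm above the cradle's frame, as its weight has it; pressing it (anywhere on top) takes little at first and 8 to 10 N just before the hard bottom, with the top then 1.5 mm below the frame's top. Let go, it rises again unless the catch holds it. More than 40 N on it breaks the contacts.
- monitor: White vital-signs monitor, fixed, lying face down on a grey foam pad (200 by 270 mm); 170 mm (its x) by 240 mm (its y), its flat back panel 92 mm above the table. Origin on the table under its centre, z up. A round carrying handle runs along its +x side, 65 mm above the table. Over 30 N of the fingers on the monitor, cradle or catch damages it.
- bay (a point): Nominal centre of the mouth of the bay, 100 mm above the table; axes as the monitor's. The bay is a grey cradle with a raised frame, 80 by 62 mm outside. It sits on rubber mounts: frame top, hard bottom and catch lie together up to 3.5 mm above or below this nominal level (not seen in this reading). Takes the pack upright, long side along x, 1.5 mm of play all round, 5 mm lead-in bevel.
- tab_open (a point): Where the catch's thumb tab is when the catch is open (fixed to the monitor, does not move with the catch), at the nominal level: middle of the top edge of its back (-y) face, the face to push; 58 mm from the bay's centre to -y, 17 mm above it. The tab is 30 mm wide (x), 6 mm thick (y), 13 mm high above the catch's plate. Behind it is only the flat back panel.
- catch (a joint): Travel (m) of the sliding catch along the monitor's +y: 0 open, 0.016 at its stop, then 9 mm over the pack. Starts at 0 to 0.004. Grey plate, 34 mm wide, 4 mm thick, underside level with the real frame top: it passes only over a pack pressed below that. Leading edge at y = -28 mm from the bay's centre when open. Takes 3 N to move, stays where left.
- charger: Grey charger, fixed, 100 mm (x) by 170 mm (y) and 36 mm high, with two wells 42.5 mm either side of its centre along y. Origin on the table under its centre. One well holds the pack, the other the slim pack.
- slim_pack: A slimmer, lower pack of another device, 60 by 26 by 58 mm, in the charger's other well: to be left there. Origin at the centre of its underside.
- bay_cover: Bystander: the bay's loose white cover plate, 58 by 80 by 5 mm, lying on the table. Origin at the centre of its underside.
- vial1: Bystander: glass vial, 27 mm across, 56 mm high, standing. Origin at the centre of its foot.
- vial2: Bystander: another such vial.
- vial3: Bystander: another such vial.
- marker: Bystander: marker pen, 130 mm long, lying.
- tape: Bystander: roll of tape, 72 mm across, 19 mm high, lying flat.
- oximeter: Bystander: finger oximeter, 58 by 32 by 28 mm.
Not all that is in view belongs to the job. What is shaped like the pack but red is not meant.

How it is judged:
By the outcome, as a careful person would: the job done as asked, in the order asked, and still so for the second after the job is handed in, with the robot touching nothing.
It also fails if it takes over 58 s, if anything falls off the work surface, if the arm or the gripper's body presses on something with over 40 N, if the wrist force passes 120 N, or if a joint passes its speed limit or range.

## Working session

There is one attempt and no reset: what is moved stays moved. The work goes in short steps, Python scripts to look and compute and a shell command to move; the robot and the scene stay as the last step left them, time stands still between calls to the robot, and variables do not carry over. Pictures are saved under pics/ and viewed, at most 10 in all, crops included, and the job is handed in when it is done.

```bash
mkdir -p pics
cat > h.py <<'E'
import numpy as np, cv2
from scipy.spatial.transform import Rotation as Ro
from workcell import r
def cloud(c):
    z=c["z_map"]; v,u=np.mgrid[:z.shape[0],:z.shape[1]]
    P=np.stack([(u-c["cx"])/c["fx"]*z,(v-c["cy"])/c["fy"]*z,z],-1)
    W=(P-c["t"])@c["R"]; W[z==0]=np.nan
    return W
E
python3 - <<'E'
from h import *
for n in("scene","top"):
    c=r.read_camera(n); np.savez(""+n+".npz",**{k:np.asarray(v) for k,v in c.items()})
    cv2.imwrite(f"pics/{n}0.png",cv2.resize(c["image"][...,::-1],(768,576)))
    print(n,c["fx"],-c["R"].T@c["t"])
o=r.get_obs(); print(o); print(Ro.from_rotvec(o["ee_rot"]).as_matrix().round(3))
E
```

```text
scene 369.2353550938821 [ 0.88004152 -0.663364    0.69103431]
top 403.82508329993175 [ 0.36275011 -0.03731334  1.14664929]
{'time': 0.1, 'joints': array([ 1.20777012,  0.41183783, -0.01269775,  1.59696452,  0.00560018,
        1.13429871, -0.08222324]), 'dq': array([-2.04089453e-04, -1.21143306e-03,  6.77515029e-04, -1.12467330e-03,
        1.84287229e-03, -3.64345041e-04,  6.85447426e-05]), 'joint_torque': array([ 1.96315152e-03, -6.01830769e+01,  6.83819912e-01, -3.00087154e+01,
        1.39873778e-02,  6.51292343e-03,  3.26754969e-05]), 'tool_pos': array([ 0.18143338, -0.597617  ,  0.23052437]), 'ee_rot': array([-3.10610169e+00, -4.61206773e-01,  5.09337795e-04]), 'ft_force': array([ 0.377878  , -0.14624083, -0.44823902]), 'torque': array([-0.06860112, -0.00508933,  0.01973584]), 'finger_force': 0.0, 'grip_width': 0.08539759166313936}
[[ 0.957  0.291 -0.001]
 [ 0.291 -0.957  0.001]
 [-0.    -0.001 -1.   ]]
```

View pics/scene0.png

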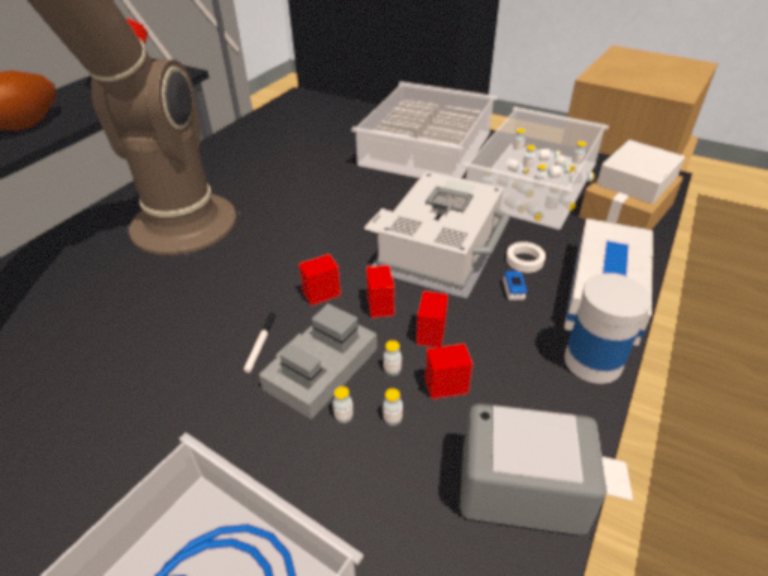

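View pics/top0.png

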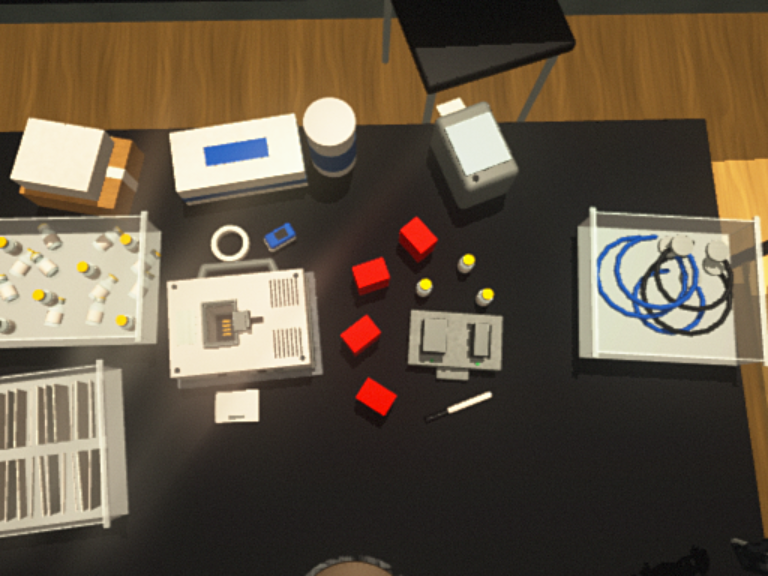

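The scene picture shows the arm, charger, monitor, four red blocks. In the top picture the charger is at (455,340), the monitor at (242,322) with the bay at (222,324) and the catch tab at about (255,320).
Candidates for the pack (top picture): thick grey block (434,335), slim grey block (481,339), red blocks (371,276), (418,238), (361,335), (376,397). By description I choose the thick grey one at (434,335). I check it in a close crop, with heights.

Run:
```python
from h import *
c=dict(np.load("top.npz")); W=cloud(c); I=c["image"][...,::-1]
a=cv2.resize(I[195:260,265:345],(640,520),interpolation=cv2.INTER_CUBIC); cv2.imwrite("pics/chg.png",a)
b=cv2.resize(I[170:260,105:220],(766,600),interpolation=cv2.INTER_CUBIC); cv2.imwrite("pics/mon.png",b)
def comp(lo,hi,u0,u1,v0,v1,name,mn=15):
    m=np.zeros(W.shape[:2],np.uint8); m[v0:v1,u0:u1]=((W[...,2]>lo)&(W[...,2]<hi))[v0:v1,u0:u1]
    n,l,s,ce=cv2.connectedComponentsWithStats(m)
    for i in range(1,n):
        if s[i,4]<mn: continue
        p=W[l==i]; q=cv2.minAreaRect((p[:,:2]*1000).astype(np.float32))
        print(name,"pix",ce[i].round(1),"n",s[i,4],"z",np.median(p[:,2]).round(4),"med",np.median(p[:,:2],0).round(4),"rect mm",np.round(q[0],1),np.round(q[1],1),round(q[2],1))
comp(.055,.2,265,345,195,260,"packs")
comp(.025,.045,265,345,195,260,"charger")
comp(.086,.0955,100,220,165,265,"panel")
comp(.0965,.13,100,220,165,265,"frame")
comp(.107,.14,100,220,165,265,"tab",3)
for v in range(196,232,2): print(v,(W[v,130:180:2,2]*1000).round(0).astype(int))
```

```text
packs pix [324.7 196.7] n 23 z 0.0561 med [ 0.5738 -0.2607] rect mm [ 573.2 -260. ] [19.9 12.1] 88.4
packs pix [289.1 223.7] n 377 z 0.0792 med [ 0.4986 -0.156 ] rect mm [ 500.9 -156.9] [42.  60.5] 85.3
packs pix [320.1 226.1] n 232 z 0.0672 med [ 0.4919 -0.241 ] rect mm [ 492.7 -242. ] [27.1 59.8] 84.4
charger pix [321.3 199.2] n 35 z 0.0357 med [ 0.5696 -0.2531] rect mm [ 571.9 -256.8] [26.3 13.4] 59.5
charger pix [303.4 227.2] n 1470 z 0.0354 med [ 0.4912 -0.2016] rect mm [ 497.3 -199.5] [170.3 101.4] 84.4
panel pix [159.5 215.2] n 4848 z 0.0917 med [0.528  0.1738] rect mm [531.9 190.7] [171.1 241.4] 4.2
frame pix [150.7 214.6] n 395 z 0.1013 med [0.5307 0.1951] rect mm [531.3 207.7] [85.  86.9] 4.1
tab pix [164.6 212.3] n 42 z 0.1166 med [0.5336 0.1669] rect mm [532.3 169.2] [28.8  9.4] 5.6
tab pix [160.5 217.2] n 4 z 0.108 med [0.5208 0.1795] rect mm [521.5 179.9] [9.9 1.4] 55.0
196 [93 89 88 96 91 94 93 93 96 93 93 92 93 93 95 91 91 94 91 93 95 92 92 94
 94]
198 [96 93 95 87 94 90 93 94 91 92 94 93 87 89 92 92 93 90 93 92 96 92 91 87
 96]
200 [ 90  93  91  91  92  91  93  88 10
[... 1897 characters left out ...]
                91                   90                   93
                   89                   94                   93
                   90                   92                   93
 -9223372036854775808]
224 [ 92  91 100  99  94  74  52  46  44  41  44  46  46 100 103  90  88  90
  89  94  89  92  93  91  91]
226 [ 95  91  92 101  92  74  53  44  42  43  44  43  42 100  98  90  90  90
  92  91  92  91  92  89  93]
228 [ 94  93  90 101  95  94 102  96  98 102 101 100 102 101 102  92  94  93
  90  92  92  92  89  89  91]
230 [ 90  92  93 101  99 102  99 100  98 101  95  96  88  90  95  92  91  92
  87  91  93  89  94  93  91]<stdin>:17: RuntimeWarning: invalid value encountered in cast
```

View pics/chg.png

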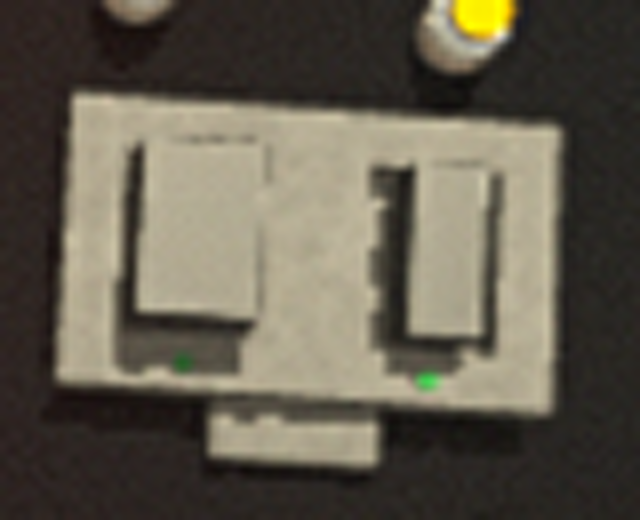

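View pics/mon.png

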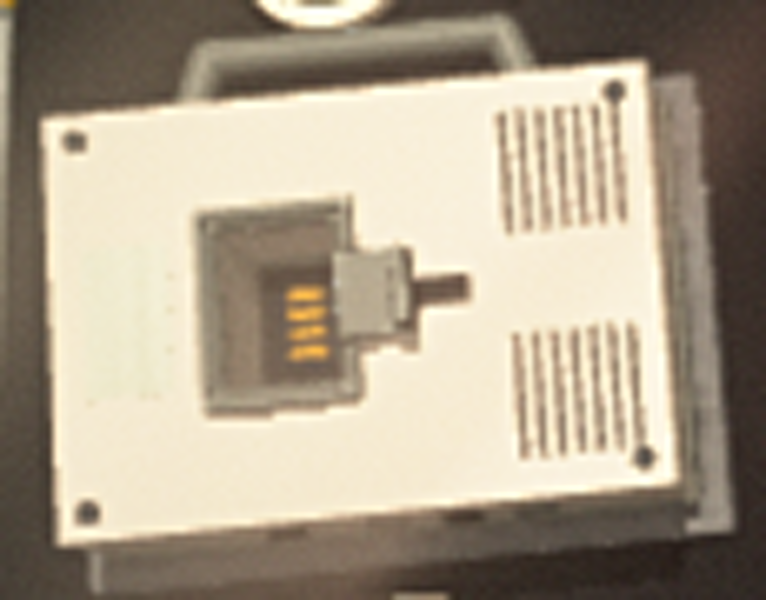

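The crops show the thick pack in the left well (crop (200,230)) and the slim pack in the right one (crop (448,250)). The bay is open at crop (280,310), with the catch plate and tab to its right at (375,290), so the choice is confirmed. Now I set out and refine the poses.

```bash
python3 -m pendant '[[3.6,-2.75,0,0,0,0,1],[3.6,-2.75,0,0,0,0,1],[3.6,-2.75,0,0,0,0,1],[3.6,-2.75,0,0,0,0,1],[3.6,-2.75,0,0,0,0,1],[3.6,-2.75,0,0,0,0,1],[3.6,-2.75,0,0,0,0,1],[3.6,-2.75,0,0,0,0,1],[3.6,-2.75,0,0,0,0,1],[3.6,-2.75,0,0,0,0,1],[3.6,-2.75,0,0,0,0,1],[3.6,-2.75,0,0,0,0,1],[0,0,0,0,0,-9.7,1],[0,0,0,0,0,-9.7,1],[0,0,0,0,0,-9.7,1],[0,0,0,0,0,-9.7,1],[0,0,0,0,0,-9.7,1],[0,0,0,0,0,-9.7,1],[0,0,0,0,0,-9.7,1]]' 40
cat >> h.py <<'E'
def tgt(p,yaw_y):
    """shift (cm, tool axes, z down) and turn about tool z (deg) to bring the TCP to p with tool y at angle yaw_y (deg, mod 180)"""
    o=r.get_obs(); M=Ro.from_rotvec(o["ee_rot"]).as_matrix()
    a=np.degrees(np.arctan2(M[1,1],M[0,1])); d=(yaw_y-a+90)%180-90
    print("t",o["time"],"pos",o["tool_pos"].round(4),"tool z",M[:,2].round(3),"yaw_y",a.round(1),"| shift cm",(M.T@(np.array(p)-o["tool_pos"])*100).round(2),"turn z",round(-d,1),"F",o["ft_force"].round(1),"w",o["grip_width"].round(4),"ff",round(o["finger_force"],1))
E
python3 - <<'E'
from h import *
c=dict(np.load("top.npz")); W=cloud(c)
def rect(m,n):
    p=W[m]; q=cv2.minAreaRect((p[:,:2]*1000).astype(np.float32)); print(n,m.sum(),p.mean(0).round(4),np.round(q[0],1),np.round(q[1],1),round(q[2],1))
S=np.zeros(W.shape[:2],bool); S[195:260,265:345]=1
rect(S&(W[...,2]>.073)&(np.hypot(W[...,0]-.5,W[...,1]+.157)<.045),"pack")
# monitor frame
yaw=np.radians(4.2); O=np.array([.5319,.1907]); Rm=np.array([[np.cos(yaw),-np.sin(yaw)],[np.sin(yaw),np.cos(yaw)]])
L=(W[...,:2]-O)@Rm*1000
Zm=cv2.medianBlur(np.nan_to_num(W[...,2]).astype(np.float32),3)
near=(abs(L[...,0])<60)&(abs(L[...,1]-15)<70)
hi=near&(Zm>.096)
for lo in range(-60,60,4):
    a=hi&(abs(L[...,0]-lo-2)<2); b=hi&(abs(L[...,1]-lo-2)<2)
    f=lambda m,k:(m.sum(),L[m][:,k].min().round(1),L[m][:,k].max().round(1)) if m.sum() else 0
    print(lo+2,"x-slice y:",f(a,1)," y-slice x:",f(b,0))
t=near&(Zm>.110); print("tab",t.sum(),L[t].mean(0),L[t].min(0),L[t].max(0),W[t][:,2].max())
fr=hi&(L[...,1]>20)&(Zm<.108); print("frame z",np.nanmean(W[fr][:,2]),"panel",np.nanmean(W[(abs(L[...,0])<70)&(L[...,1]<-40)&(L[...,1]>-110)][:,2]))
tgt([.5,-.1568,.15],-5)
E
```

```text
time: 2.48
tool_pos: [0.4988, -0.1567, 0.2309]
ee_rot: [-2.314, -2.124, 0.001]
ft_force: [1.5, 0.3, -0.2]
grip_width: 0.0856
finger_force: 0.0
pack 351 [ 0.5006 -0.1569  0.0794] [ 500.9 -157.1] [41.9 60.4] 84.6
-58 x-slice y: 0  y-slice x: 0
-54 x-slice y: 0  y-slice x: 0
-50 x-slice y: 0  y-slice x: 0
-46 x-slice y: 0  y-slice x: 0
-42 x-slice y: (np.int64(6), np.float64(-0.6), np.float64(45.6))  y-slice x: 0
-38 x-slice y: (np.int64(37), np.float64(-1.0), np.float64(57.9))  y-slice x: 0
-34 x-slice y: (np.int64(29), np.float64(-0.7), np.float64(59.3))  y-slice x: 0
-30 x-slice y: (np.int64(10), np.float64(-1.1), np.float64(58.7))  y-slice x: 0
-26 x-slice y: (np.int64(6), np.float64(-2.0), np.float64(58.4))  y-slice x: (np.int64(19), np.float64(-15.5), np.float64(15.2))
-22 x-slice y: (np.int64(10), np.float64(-1.4), np.float64(60.5))  y-slice x: (np.int64(20), np.float64(-16.7), np.float64(13.3))
-18 x-slice y: (np.int64(15), np.float64(-21.3), np.float64(59.7))  y-slice x: (np.int64(9), np.float64(-15.5), np.float64(8.0))
-14 x-slice y: (np.int64(29), np.float64(-25.4), np.float6
[... 2316 characters left out ...]
0991317857751136 panel 0.09175623312397155Traceback (most recent call last):
  File "<stdin>", line 19, in <module>
  File "h.py", line 13, in tgt
    print("t",o["time"],"pos",o["tool_pos"].round(4),"tool z",M[:,2].round(3),"yaw_y",a.round(1),"| shift cm",(M.T@(np.array(p)-o["tool_pos"])*100).round(2),"turn z",round(-d,1),"F",o["ft_force"].round(1),"w",o["grip_width"].round(4),"ff",round(o["finger_force"],1))
                                                                                                                                                                                                                 ^^^^^^^^^^^^^^^^^^^^^
AttributeError: 'float' object has no attribute 'round'
```

```bash
sed -i 's/o\["grip_width"\].round(4)/round(float(o["grip_width"]),4)/; s/round(o\["finger_force"\],1)/round(float(o["finger_force"]),1)/' h.py; python3 -c "
from h import *
tgt([.5007,-.157,.058],-5.2)"
```

```text
t 2.475 pos [ 0.4988 -0.1567  0.2309] tool z [-0.001  0.    -1.   ] yaw_y -4.9 | shift cm [-1.000e-02  2.100e-01  1.729e+01] turn z 0.3 F [ 1.5  0.3 -0.2] w 0.0856 ff 0.0
```

```bash
python3 -m pendant '[[0,0.2,4,0,0,0.3,1],[0,0,4,0,0,0,1],[0,0,4,0,0,0,1],[0,0,3,0,0,0,1],[0,0,2.3,0,0,0,1],[0,0,0,0,0,0,1],[0,0,0,0,0,0,-1],[0,0,0,0,0,0,-1],[0,0,0,0,0,0,-1],[0,0,0,0,0,0,-1],[0,0,0,0,0,0,-1],[0,0,0,0,0,0,-1]]' 50
python3 - <<'E'
from h import *
tgt([.5007,-.157,.058],-5.2)
c=r.read_camera("scene"); P=(c["R"]@np.array([.5,-.157,.07])+c["t"]); u=int(c["fx"]*P[0]/P[2]+c["cx"]); v=int(c["fy"]*P[1]/P[2]+c["cy"])
cv2.imwrite("pics/grip.png",cv2.resize(c["image"][v-45:v+45,u-60:u+60,::-1],(720,540),interpolation=cv2.INTER_CUBIC))
E
```

```text
time: 3.98
tool_pos: [0.5021, -0.1571, 0.0597]
ee_rot: [2.324, 2.111, 0.002]
ft_force: [0.2, 0.2, 7.2]
grip_width: 0.0587
finger_force: 54.9
t 3.975 pos [ 0.5021 -0.1571  0.0597] tool z [ 0.002 -0.001 -1.   ] yaw_y -5.5 | shift cm [ 0.   -0.14  0.17] turn z -0.3 F [0.2 0.2 7.2] w 0.0587 ff 54.9
```

View pics/grip.png

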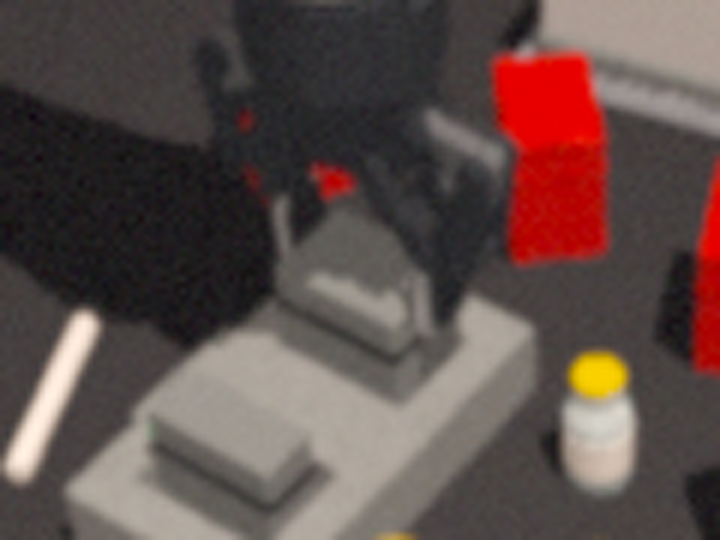

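The picture shows the fingers holding the pack at about (345,260), one pad on each short face. Lifting straight up, slowly at first.

```bash
python3 -m pendant '[[0,0,-0.5,0,0,0,-1],[0,0,-1,0,0,0,-1],[0,0,-1,0,0,0,-1],[0,0,-1.5,0,0,0,-1],[0,0,-2,0,0,0,-1],[0,0,-3,0,0,0,-1],[0,0,-3,0,0,0,-1],[0,0,-3,0,0,0,-1],[0,0,0,0,0,0,-1],[0,0,0,0,0,0,-1]]'
python3 - <<'E'
from h import *
tgt([.5293,.2196,.21],4.2)
c=r.read_camera("scene"); P=(c["R"]@np.array([.5,-.157,.19])+c["t"]); u=int(c["fx"]*P[0]/P[2]+c["cx"]); v=int(c["fy"]*P[1]/P[2]+c["cy"]); print(u,v)
cv2.imwrite("pics/lift.png",cv2.resize(c["image"][v-45:v+45,u-60:u+60,::-1],(720,540),interpolation=cv2.INTER_CUBIC))
c=r.read_camera("top"); np.savez("top2.npz",**{k:np.asarray(v) for k,v in c.items()})
E
```

```text
time: 5.28
tool_pos: [0.5004, -0.157, 0.2078]
ee_rot: [-2.325, -2.112, 0.001]
ft_force: [0.3, -0.2, -2.4]
grip_width: 0.0591
finger_force: 55.5
t 5.275 pos [ 0.5004 -0.157   0.2078] tool z [-0.001 -0.    -1.   ] yaw_y -5.5 | shift cm [37.76 -0.75 -0.22] turn z -9.7 F [ 0.3 -0.2 -2.4] w 0.0591 ff 55.5
218 174
```

View pics/lift.png

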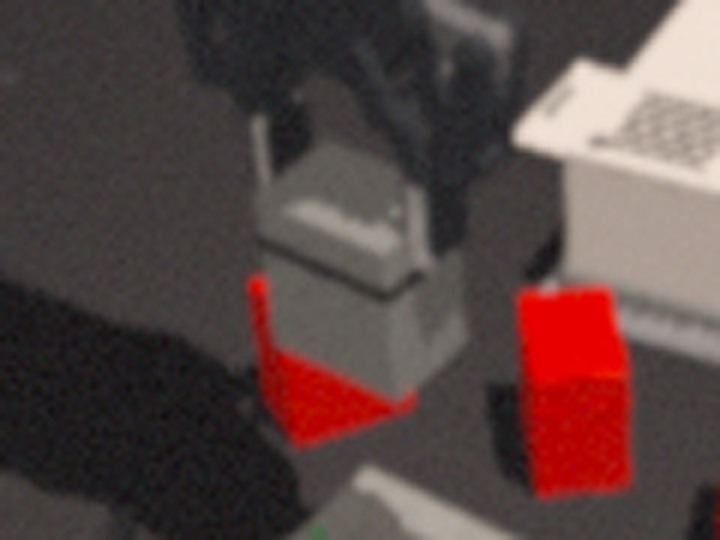

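The picture shows the pack hanging upright and straight from the fingers, top at about (340,190), fingertips ending at (420,268), roughly 15 mm below the top. Carrying it above the bay.

```bash
python3 -m pendant '[[2,0,0,0,0,0,-1],[3.5,-0.08,0,0,0,0,-1],[4,-0.08,0,0,0,0,-1],[4,-0.08,0,0,0,0,-1],[4,-0.08,0,0,0,0,-1],[4,-0.08,0,0,0,0,-1],[4,-0.08,0,0,0,0,-1],[4,-0.08,0,0,0,0,-1],[4,-0.08,0,0,0,0,-1],[3,-0.06,0,0,0,0,-1],[1.26,-0.03,0,0,0,0,-1],[0,0,0,0,0,-5,-1],[0,0,0,0,0,-4.7,-1],[0,0,0,0,0,0,-1],[0,0,0,0,0,0,-1]]'
python3 - <<'E'
from h import *
tgt([.530,.2196,.15],4.2)
c=r.read_camera("top"); W=cloud(c)
cv2.imwrite("pics/above.png",cv2.resize(c["image"][160:270,100:250,::-1],(750,550),interpolation=cv2.INTER_CUBIC))
m=(W[...,2]>.205)&(W[...,2]<.245)&(np.hypot(W[...,0]-.53,W[...,1]-.22)<.05)
p=W[m]; print(m.sum(), np.percentile(p,[2,50,98],axis=0).round(4))
E
```

```text
time: 7.25
tool_pos: [0.53, 0.2188, 0.2079]
ee_rot: [-2.142, -2.298, 0.001]
ft_force: [-0.3, 0.3, -1.7]
grip_width: 0.0592
finger_force: 55.4
t 7.25 pos [0.53   0.2188 0.2079] tool z [-0.001 -0.001 -1.   ] yaw_y 4.0 | shift cm [0.08 0.   5.79] turn z -0.2 F [-0.3  0.3 -1.7] w 0.0592 ff 55.4
97 [[0.5309 0.1972 0.2077]
 [0.5487 0.2018 0.2272]
 [0.5665 0.2131 0.233 ]]
```

View pics/above.png

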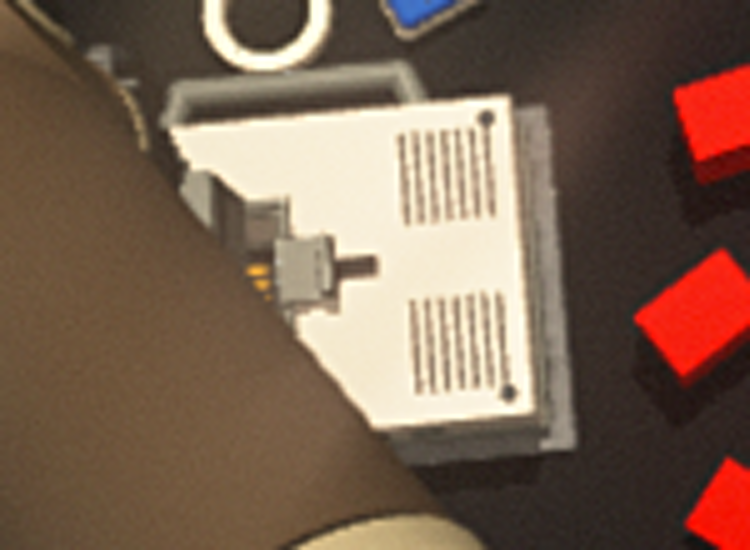

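The picture shows the arm over the monitor with the pack's top edge at (205,195), above the bay (270,250) and square to it. Lowering into the mouth.

```bash
python3 -m pendant '[[0.08,0,1.5,0,0,-0.2,-1],[0,0,1.5,0,0,0,-1],[0,0,1.2,0,0,0,-1],[0,0,0.8,0,0,0,-1],[0,0,0.4,0,0,0,-1],[0,0,0.4,0,0,0,-1],[0,0,0.4,0,0,0,-1],[0,0,0.4,0,0,0,-1],[0,0,0,0,0,0,-1]]'
```

```text
time: 8.43
tool_pos: [0.5299, 0.2203, 0.142]
ee_rot: [-2.135, -2.305, 0.001]
ft_force: [-0.1, 0.5, -2.9]
grip_width: 0.0592
finger_force: 55.5
```

```bash
python3 -m pendant '[[0,0,0.5,0,0,0,-1],[0,0,0.5,0,0,0,-1],[0,0,0.5,0,0,0,-1],[0,0,0.5,0,0,0,-1],[0,0,0,0,0,0,-1]]'
```

```text
time: 9.05
tool_pos: [0.5297, 0.2203, 0.1217]
ee_rot: [-2.134, -2.305, 0.001]
ft_force: [-0.4, 0.2, -1.9]
grip_width: 0.0589
finger_force: 55.5
```

```bash
python3 -m pendant '[[0,0,0.5,0,0,0,-1],[0,0,0.5,0,0,0,-1],[0,0,0.5,0,0,0,-1],[0,0,0.3,0,0,0,-1],[0,0,0.3,0,0,0,-1],[0,0,0,0,0,0,-1]]'
```

```text
time: 9.8
tool_pos: [0.5299, 0.2204, 0.1011]
ee_rot: [-2.135, -2.305, 0.0]
ft_force: [-0.6, 0.1, -2.9]
grip_width: 0.0587
finger_force: 55.5
```

```bash
python3 -m pendant '[[0,0,0.2,0,0,0,-1],[0,0,0.2,0,0,0,-1],[0,0,0,0,0,0,-1]]'
```

```text
time: 10.18
tool_pos: [0.5299, 0.2203, 0.0971]
ee_rot: [-2.135, -2.305, 0.0]
ft_force: [-0.6, -0.3, -2.7]
grip_width: 0.0588
finger_force: 55.5
```

```bash
python3 -m pendant '[[0,0,0.15,0,0,0,-1],[0,0,0.15,0,0,0,-1],[0,0,0,0,0,0,-1]]'; python3 -c "
from h import *
c=r.read_camera('scene'); P=(c['R']@np.array([.53,.2196,.11])+c['t']); u=int(c['fx']*P[0]/P[2]+c['cx']); v=int(c['fy']*P[1]/P[2]+c['cy']); print(u,v)
cv2.imwrite('pics/bay.png',cv2.resize(c['image'][v-36:v+36,u-48:u+48,::-1],(768,576),interpolation=cv2.INTER_CUBIC))"
```

```text
time: 10.55
tool_pos: [0.5306, 0.2206, 0.0954]
ee_rot: [2.134, 2.304, 0.002]
ft_force: [-2.1, -2.4, 7.4]
grip_width: 0.0591
finger_force: 71.5
299 127
```

View pics/bay.png

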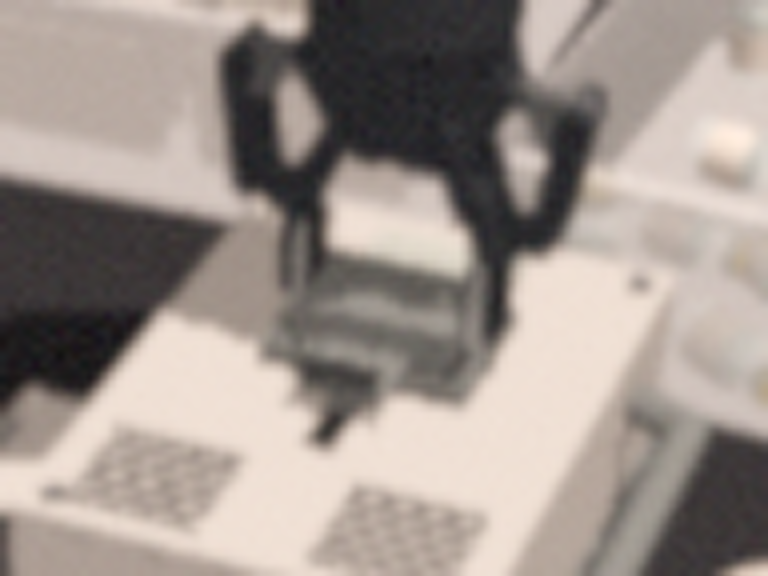

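The picture shows the pack in the bay with its top at (390,300), fingertips level with the frame at (480,370). The 10 N is fingertips on the frame; back up 2 mm and let go.

```bash
python3 -m pendant '[[0,0,-0.2,0,0,0,-1],[0,0,0,0,0,0,-1],[0,0,0,0,0,0,0.6],[0,0,0,0,0,0,0.9],[0,0,0,0,0,0,0.9],[0,0,0,0,0,0,0.9],[0,0,-2,0,0,0,0.9],[0,0,-4,0,0,0,0.9],[0,0,-4,0,0,0,0.9],[0,0,-4,0,0,0,0.9],[0,0,0,0,0,0,0.9]]'
python3 - <<'E'
from h import *
tgt([.53,.2196,.18],94.2)
c=r.read_camera("scene"); W=cloud(c)
yaw=np.radians(4.2); Rm=np.array([[np.cos(yaw),-np.sin(yaw)],[np.sin(yaw),np.cos(yaw)]])
L=(W[...,:2]-[.5298,.2196])@Rm*1000; z=W[...,2]
m=(abs(L[...,0])<26)&(abs(L[...,1])<17)&(z>.09)&(z<.14); print("packtop",m.sum(),np.median(z[m]),np.percentile(z[m],[10,90]))
m=(abs(L[...,0])<60)&(abs(L[...,1])<70)&(z>.106)&(z<.14); print("hi",m.sum(),np.percentile(L[m],[2,98],axis=0))
f=(abs(L[...,0])<39)&(L[...,1]<-24.5)&(L[...,1]>-30.5)&(abs(L[...,0])>20)|((L[...,0]>33)&(L[...,0]<39)&(abs(L[...,1])<29)); print("frame",f.sum(),np.nanmedian(z[f]))
t=(abs(L[...,0])<20)&(L[...,1]<-45)&(L[...,1]>-65)&(z>.107)&(z<.13); print("tab",t.sum(),np.percentile(L[t],[2,50,98],axis=0),np.percentile(z[t],95))
E
```

```text
time: 11.98
tool_pos: [0.5315, 0.2218, 0.2411]
ee_rot: [2.132, 2.303, 0.01]
ft_force: [1.0, 0.5, -0.9]
grip_width: 0.0815
finger_force: 0.0
t 11.975 pos [0.5315 0.2218 0.2411] tool z [ 0.007  0.003 -1.   ] yaw_y 4.4 | shift cm [-0.22 -0.21  6.11] turn z -89.8 F [ 1.   0.5 -0.9] w 0.0815 ff 0.0
packtop 107 0.113069254894291 [0.11182964 0.1144657 ]
hi 235 [[-27.39076083 -58.77860838]
 [ 29.11026425  14.2075849 ]]
frame 467 0.3988759344216092
tab 44 [[-11.66662916 -59.90083426]
 [  1.1066226  -56.84478017]
 [ 15.10825549 -51.8309732 ]] 0.11824512311863877
```

```bash
python3 -m pendant '[[0,0,0,0,0,-10,0.076],[0,0,0,0,0,-10,0.076],[0,0,0,0,0,-10,0.076],[0,0,0,0,0,-10,0.076],[0,0,0,0,0,-10,0.076],[0,0,0,0,0,-10,0.076],[0,0,0,0,0,-10,0.076],[0,0,0,0,0,-10,0.076],[0,0,0,0,0,-9.8,0.076],[0,0,0,0,0,0,0.076],[0,0,0,0,0,0,0.076]]' 40
python3 -c "
from h import *
tgt([.5327,.1824,.135],94.2)"
```

```text
time: 13.4
tool_pos: [0.5298, 0.2202, 0.2359]
ee_rot: [0.109, -3.139, 0.0]
ft_force: [0.1, 0.8, -0.5]
grip_width: 0.0458
finger_force: 0.0
t 13.4 pos [0.5298 0.2202 0.2359] tool z [-0.001 -0.    -1.   ] yaw_y 94.0 | shift cm [-0.04 -3.79 10.09] turn z -0.2 F [ 0.1  0.8 -0.5] w 0.0458 ff 0.0
```

```bash
python3 -m pendant '[[-0.04,-1.9,2,0,0,-0.2,0.076],[0,-1.9,3,0,0,0,0.076],[0,0,3,0,0,0,0.076],[0,0,2,0,0,0,0.076],[0,0,0,0,0,0,0.076],[0,0,0,0,0,0,0.076]]'
python3 -c "
from h import *
tgt([.5327,.1824,.115],94.2)
c=r.read_camera('scene'); P=(c['R']@np.array([.53,.19,.12])+c['t']); u=int(c['fx']*P[0]/P[2]+c['cx']); v=int(c['fy']*P[1]/P[2]+c['cy'])
cv2.imwrite('pics/press.png',cv2.resize(c['image'][v-36:v+36,u-48:u+48,::-1],(768,576),interpolation=cv2.INTER_CUBIC))"
```

```text
time: 14.15
tool_pos: [0.5336, 0.1834, 0.1373]
ee_rot: [-0.121, 3.138, 0.001]
ft_force: [-0.2, -0.2, -0.1]
grip_width: 0.0463
finger_force: 0.0
t 14.15 pos [0.5336 0.1834 0.1373] tool z [ 0.001  0.001 -1.   ] yaw_y 94.4 | shift cm [ 0.1  -0.1   2.23] turn z 0.2 F [-0.2 -0.2 -0.1] w 0.0463 ff 0.0
```

View pics/press.png

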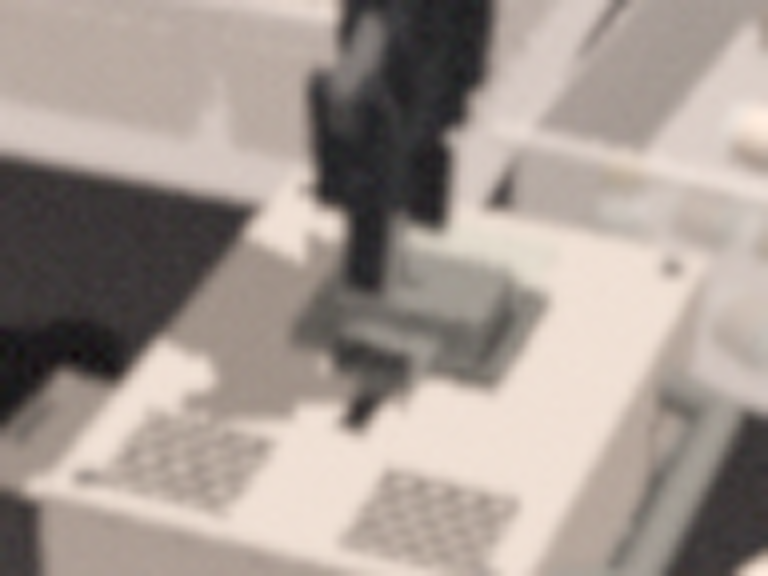

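The picture shows the near finger's tip at (370,285), still high, above the tab (375,345). Checking from the depth map where the fingers are with respect to the tab.

Run:
```python
from h import *
yaw=np.radians(4.2); Rm=np.array([[np.cos(yaw),-np.sin(yaw)],[np.sin(yaw),np.cos(yaw)]])
for n in("scene","top"):
    c=r.read_camera(n); W=cloud(c); L=(W[...,:2]-[.5299,.2203])@Rm*1000; z=W[...,2]*1000
    g=(abs(L[...,0])<35)&(abs(L[...,1])<95)
    for a,b in((130,145),(145,160),(160,180)):
        m=g&(z>a)&(z<b); print(n,a,b,m.sum(),*( [np.percentile(np.c_[L[m],z[m]],[2,50,98],axis=0).round(1).tolist()] if m.sum()>3 else []))
    m=(abs(L[...,0])<18)&(L[...,1]<-42)&(L[...,1]>-70)&(z>108)&(z<124); print("tab",m.sum(),*( [np.percentile(np.c_[L[m],z[m]],[3,50,97],axis=0).round(1).tolist()] if m.sum()>3 else []))
```

```text
scene 130 145 17 [[-9.7, -69.3, 138.4], [1.2, -65.1, 141.1], [9.6, -12.2, 143.9]]
scene 145 160 66 [[-9.6, -76.8, 145.3], [5.8, -66.6, 152.1], [12.4, -12.0, 159.3]]
scene 160 180 70 [[-8.5, -77.4, 160.4], [6.4, -67.5, 167.9], [12.0, -12.2, 178.5]]
tab 39 [[-11.3, -59.8, 108.5], [1.4, -57.5, 114.6], [15.8, -52.3, 118.4]]
top 130 145 0
top 145 160 0
top 160 180 0
tab 0
```

```bash
python3 -m pendant '[[0.1,-0.3,0,0,0,0.2,0.076],[0,0,0.8,0,0,0,0.076],[0,0,0.8,0,0,0,0.076],[0,0,0.4,0,0,0,0.076],[0,0,0.3,0,0,0,0.076],[0,0,0,0,0,0,0.076]]'
```

```text
time: 15.05
tool_pos: [0.5323, 0.1795, 0.113]
ee_rot: [0.115, -3.139, 0.0]
ft_force: [-0.1, 0.3, 1.0]
grip_width: 0.0458
finger_force: 0.0
```

```bash
python3 -m pendant '[[0,0,0.2,0,0,0,0.076],[0,0,0.2,0,0,0,0.076],[0,0,0.2,0,0,0,0.076],[0,0,0,0,0,0,0.076]]'
```

```text
time: 15.55
tool_pos: [0.5326, 0.1796, 0.1074]
ee_rot: [-0.115, 3.139, 0.0]
ft_force: [0.2, -0.8, 3.3]
grip_width: 0.0459
finger_force: 1.4
```

```bash
python3 -m pendant '[[0,0,0.2,0,0,0,0.076],[0,0,0.2,0,0,0,0.076],[0,0,0.2,0,0,0,0.076],[0,0,0,0,0,0,0.076]]'
```

```text
time: 16.05
tool_pos: [0.5327, 0.1796, 0.1015]
ee_rot: [-0.115, 3.139, 0.0]
ft_force: [-1.2, -1.2, 6.8]
grip_width: 0.0458
finger_force: 3.3
```

```bash
python3 -m pendant '[[0,0,0.15,0,0,0,0.076],[0,0,0.15,0,0,0,0.076],[0,0,0,0,0,0,0.076]]'
```

```text
time: 16.42
tool_pos: [0.5327, 0.1797, 0.0987]
ee_rot: [-0.115, 3.139, 0.0]
ft_force: [-1.5, -0.7, 8.1]
grip_width: 0.046
finger_force: 4.2
```

```bash
python3 -m pendant '[[0,0,0.1,0,0,0,0.076],[0,0,0.1,0,0,0,0.076],[0,0,0,0,0,0,0.076]]'
```

```text
time: 16.8
tool_pos: [0.5328, 0.1796, 0.097]
ee_rot: [-0.115, 3.138, -0.0]
ft_force: [-1.2, -1.1, 9.8]
grip_width: 0.0461
finger_force: 4.9
```

```bash
python3 -m pendant '[[0,0,0.1,0,0,0,0.076],[0,0,0,0,0,0,0.076]]'
```

```text
time: 17.05
tool_pos: [0.5328, 0.1798, 0.0968]
ee_rot: [-0.115, 3.138, -0.001]
ft_force: [-4.6, -3.3, 19.5]
grip_width: 0.0462
finger_force: 9.3
```

Hard bottom at 19.5 N. Now sliding along +y with the press held.

```bash
python3 -m pendant '[[0,0.15,0,0,0,0,0.076],[0,0.15,0,0,0,0,0.076],[0,0.15,0,0,0,0,0.076],[0,0.15,0,0,0,0,0.076],[0,0,0,0,0,0,0.076]]'; python3 -c "
from h import *
tgt([.5311,.2,.0968],94.2)"
```

```text
time: 17.68
tool_pos: [0.5328, 0.1816, 0.0972]
ee_rot: [-0.111, 3.139, -0.011]
ft_force: [-5.8, -14.8, 29.5]
grip_width: 0.0461
finger_force: 15.0
t 17.675 pos [0.5328 0.1816 0.0972] tool z [ 0.001 -0.007 -1.   ] yaw_y 94.0 | shift cm [0.04 1.85 0.03] turn z -0.2 F [ -5.8 -14.8  29.5] w 0.0461 ff 15.0
```

```bash
python3 -m pendant '[[0,0,-0.08,0,0,0,0.076],[0,0,-0.06,0,0,0,0.076],[0,0,0,0,0,0,0.076]]'; python3 -c "
from h import *
tgt([.5311,.2,.0968],94.2)"
```

```text
time: 18.05
tool_pos: [0.5328, 0.1819, 0.0975]
ee_rot: [-0.111, 3.139, -0.009]
ft_force: [-2.0, -11.8, 17.1]
grip_width: 0.0462
finger_force: 8.7
t 18.05 pos [0.5328 0.1819 0.0975] tool z [ 0.001 -0.006 -1.   ] yaw_y 94.0 | shift cm [0.04 1.82 0.06] turn z -0.2 F [ -2.  -11.8  17.1] w 0.0462 ff 8.7
```

The pad sticks to the pack rather than slides. Better: lift off, open to 60 mm, set the pressing finger farther in and shut the fingers around the catch with the pressing finger standing still.

```bash
python3 -m pendant '[[0,-0.2,-0.5,0,0,0,0.076],[0,-0.2,-0.8,0,0,0,0.076],[0,0,-0.9,0,0,0,0.076],[0,0,-0.9,0,0,0,0.41],[0,0,0,0,0,0,0.41],[0,0,0,0,0,0,0.41],[0,0,0,0,0,0,0.41]]'
python3 - <<'E'
from h import *
tgt([.5322,.1884,.11],94.2)
yaw=np.radians(4.2); Rm=np.array([[np.cos(yaw),-np.sin(yaw)],[np.sin(yaw),np.cos(yaw)]])
c=r.read_camera("scene"); W=cloud(c); L=(W[...,:2]-[.5299,.2203])@Rm*1000; z=W[...,2]*1000
m=(abs(L[...,0])<18)&(L[...,1]<-42)&(L[...,1]>-70)&(z>108)&(z<121); print("tab",m.sum(),np.percentile(np.c_[L[m],z[m]],[3,50,97],axis=0).round(1).tolist())
m=(abs(L[...,0])<26)&(abs(L[...,1])<17)&(z>90)&(z<120); print("packtop",m.sum(),np.median(z[m]))
E
```

```text
time: 18.92
tool_pos: [0.5321, 0.1814, 0.1273]
ee_rot: [0.115, -3.139, 0.0]
ft_force: [-0.9, -0.5, -1.2]
grip_width: 0.0606
finger_force: 0.0
t 18.925 pos [0.5321 0.1814 0.1273] tool z [-0.001 -0.    -1.   ] yaw_y 94.2 | shift cm [-0.06  0.7   1.73] turn z -0.0 F [-0.9 -0.5 -1.2] w 0.0606 ff 0.0
tab 34 [[-11.6, -61.2, 108.4], [3.7, -57.3, 114.8], [14.8, -53.0, 118.3]]
packtop 79 113.160604254941
```

```bash
python3 -m pendant '[[-0.06,0.7,0,0,0,0,0.41],[0,0,0.8,0,0,0,0.41],[0,0,0.6,0,0,0,0.41],[0,0,0.4,0,0,0,0.41],[0,0,0.3,0,0,0,0.41],[0,0,0.3,0,0,0,0.41],[0,0,0.3,0,0,0,0.41],[0,0,0,0,0,0,0.41]]'
```

```text
time: 19.98
tool_pos: [0.5324, 0.1885, 0.1008]
ee_rot: [-0.115, 3.139, -0.0]
ft_force: [-1.4, -0.3, 5.5]
grip_width: 0.0603
finger_force: 2.6
```

```bash
python3 -m pendant '[[0,0,0.2,0,0,0,0.41],[0,0,0.1,0,0,0,0.41],[0,0,0,0,0,0,0.41]]'
```

```text
time: 20.35
tool_pos: [0.5325, 0.1886, 0.0981]
ee_rot: [-0.115, 3.139, -0.0]
ft_force: [-2.2, -2.1, 7.0]
grip_width: 0.0603
finger_force: 3.5
```

```bash
python3 -m pendant '[[0,0,0.15,0,0,0,0.41],[0,0,0.15,0,0,0,0.41],[0,0,0,0,0,0,0.41]]'
```

```text
time: 20.72
tool_pos: [0.5325, 0.1887, 0.0953]
ee_rot: [-0.115, 3.139, -0.0]
ft_force: [-2.5, -2.0, 8.7]
grip_width: 0.0604
finger_force: 4.4
```

```bash
python3 -m pendant '[[0,0,0.1,0,0,0,0.41],[0,0,0.08,0,0,0,0.41],[0,0,0,0,0,0,0.41]]'
```

```text
time: 21.1
tool_pos: [0.5326, 0.1889, 0.0943]
ee_rot: [-0.115, 3.138, -0.0]
ft_force: [-4.3, -3.0, 14.9]
grip_width: 0.0601
finger_force: 7.3
```

```bash
python3 -m pendant '[[0,0.05,-0.018,0,0,0,0.387],[0,0.05,-0.018,0,0,0,0.363],[0,0.05,-0.018,0,0,0,0.34],[0,0.05,-0.018,0,0,0,0.316],[0,0,0,0,0,0,0.316]]' 30
```

```text
time: 21.72
tool_pos: [0.5324, 0.1909, 0.0951]
ee_rot: [-0.115, 3.138, -0.0]
ft_force: [-5.1, -2.9, 16.5]
grip_width: 0.0562
finger_force: 8.0
```

```bash
python3 -m pendant '[[0,0.05,-0.019,0,0,0,0.293],[0,0.05,-0.019,0,0,0,0.269],[0,0.05,-0.019,0,0,0,0.246],[0,0.05,-0.018,0,0,0,0.222],[0,0.05,-0.018,0,0,0,0.199],[0,0,0,0,0,0,0.199]]'
```

```text
time: 22.48
tool_pos: [0.5323, 0.1931, 0.096]
ee_rot: [-0.115, 3.138, -0.001]
ft_force: [-4.8, -5.1, 17.6]
grip_width: 0.0516
finger_force: 10.1
```

```bash
python3 -m pendant '[[0,0.05,-0.019,0,0,0,0.176],[0,0.05,-0.018,0,0,0,0.152],[0,0.05,-0.018,0,0,0,0.129],[0,0.05,-0.018,0,0,0,0.105],[0,0.05,-0.018,0,0,0,0.082],[0,0,0,0,0,0,0.082]]'
```

```text
time: 23.22
tool_pos: [0.5321, 0.1955, 0.0969]
ee_rot: [-0.115, 3.138, -0.001]
ft_force: [-5.7, -4.4, 15.7]
grip_width: 0.0464
finger_force: 9.9
```

```bash
python3 -m pendant '[[0,0.05,-0.016,0,0,0,0.058],[0,0.05,-0.016,0,0,0,0.035],[0,0.05,-0.016,0,0,0,0.012],[0,0.05,-0.016,0,0,0,-0.012],[0,0,0,0,0,0,-0.012]]'
```

```text
time: 23.85
tool_pos: [0.5319, 0.1975, 0.0975]
ee_rot: [-0.115, 3.138, -0.001]
ft_force: [-4.4, -4.5, 15.2]
grip_width: 0.0424
finger_force: 9.7
```

```bash
python3 -m pendant '[[0,0.05,-0.014,0,0,0,-0.035],[0,0.05,-0.014,0,0,0,-0.059],[0,0,0,0,0,0,-0.059]]'
```

```text
time: 24.22
tool_pos: [0.532, 0.1972, 0.0978]
ee_rot: [-0.113, 3.139, -0.004]
ft_force: [-7.2, -7.8, 19.4]
grip_width: 0.0404
finger_force: 17.7
```

```bash
python3 -m pendant '[[0,0.05,-0.013,0,0,0,-0.082],[0,0,0,0,0,0,-0.082]]'
```

```text
time: 24.48
tool_pos: [0.532, 0.1969, 0.0981]
ee_rot: [-0.112, 3.139, -0.006]
ft_force: [-6.4, -11.5, 22.1]
grip_width: 0.0397
finger_force: 22.7
```

Finger force has jumped with no more travel: the catch is at its stop. Backing the finger off the tab, then lifting.

```bash
python3 -m pendant '[[0,-0.2,0.02,0,0,0,0.02],[0,-0.2,0.02,0,0,0,0.12],[0,-0.1,0,0,0,0,0.17],[0,0,-0.3,0,0,0,0.17],[0,0,-1,0,0,0,0.17],[0,0,-3,0,0,0,0.17],[0,0,-6,0,0,0,0.17],[-6,0,-5,0,0,0,0.17],[-6,0,-3,0,0,0,0.17],[0,0,0,0,0,0,0.17]]'
python3 - <<'E'
from h import *
tgt([.5322,.1884,.11],94.2)
yaw=np.radians(4.2); Rm=np.array([[np.cos(yaw),-np.sin(yaw)],[np.sin(yaw),np.cos(yaw)]])
c=r.read_camera("scene"); W=cloud(c); L=(W[...,:2]-[.5299,.2203])@Rm*1000; z=W[...,2]*1000
m=(abs(L[...,0])<18)&(L[...,1]<-25)&(L[...,1]>-70)&(z>109)&(z<125); print("tab",m.sum(),np.percentile(np.c_[L[m],z[m]],[3,50,97],axis=0).round(1).tolist())
m=(abs(L[...,0])<26)&(L[...,1]>-5)&(L[...,1]<17)&(z>90)&(z<120); print("packtop",m.sum(),np.percentile(z[m],[10,50,90]))
P=(c['R']@np.array([.53,.20,.105])+c['t']); u=int(c['fx']*P[0]/P[2]+c['cx']); v=int(c['fy']*P[1]/P[2]+c['cy'])
cv2.imwrite('pics/end.png',cv2.resize(c['image'][v-36:v+36,u-48:u+48,::-1],(768,576),interpolation=cv2.INTER_CUBIC))
E
```

```text
time: 25.72
tool_pos: [0.6398, 0.2013, 0.2691]
ee_rot: [-0.109, 3.136, 0.004]
ft_force: [-1.0, 0.8, -0.9]
grip_width: 0.0499
finger_force: 0.0
t 25.725 pos [0.6398 0.2013 0.2691] tool z [ 0.004  0.003 -1.   ] yaw_y 94.0 | shift cm [10.89 -0.59 15.87] turn z -0.2 F [-1.   0.8 -0.9] w 0.0499 ff 0.0
tab 35 [[-13.5, -47.9, 110.4], [-0.1, -45.1, 115.3], [14.4, -41.2, 118.4]]
packtop 69 [ 98.70003113  99.96898441 101.42304956]
```

View pics/end.png

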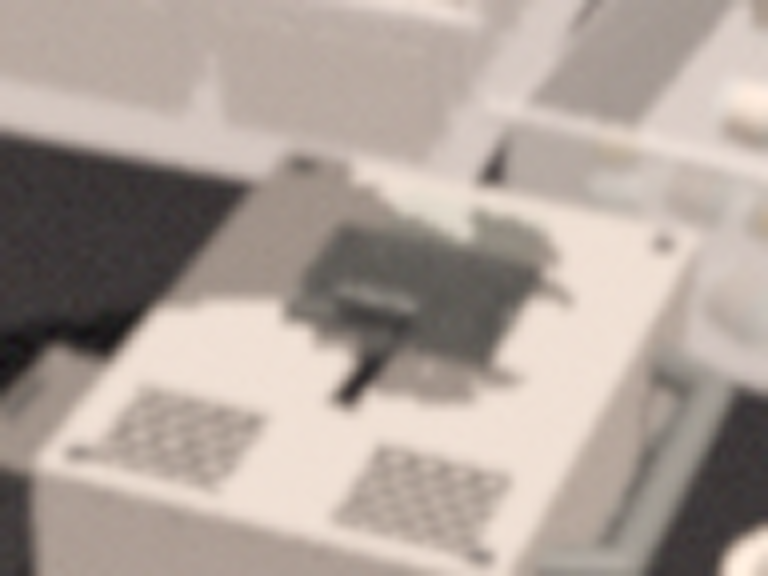

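The picture shows the pack flush in the frame at (430,290) with the catch moved over it, tab at (375,300). I clear the arm and measure the catch's travel from the top camera.

```bash
python3 -m pendant '[[0,-5,0,0,0,0,0.17],[0,-6,0,0,0,0,0.17],[0,-6,0,0,0,0,0.17],[0,-6,0,0,0,0,0.17],[0,-6,0,0,0,0,0.17],[0,0,0,0,0,0,0.17],[0,0,0,0,0,0,0.17]]'
python3 - <<'E'
from h import *
yaw=np.radians(4.2); Rm=np.array([[np.cos(yaw),-np.sin(yaw)],[np.sin(yaw),np.cos(yaw)]])
A=dict(np.load("top.npz")); C=r.read_camera("top"); B=dict(np.load("scene.npz")); D=r.read_camera("scene")
for n,c in(("top0",A),("top",C),("sc0",B),("sc",D)):
    W=cloud(c); L=(W[...,:2]-[.5299,.2203])@Rm*1000; z=W[...,2]*1000
    m=(abs(L[...,0])<18)&(L[...,1]<-25)&(L[...,1]>-70)&(z>110)&(z<125); print(n,m.sum(),*([np.percentile(np.c_[L[m],z[m]],[3,50,97],axis=0).round(1).tolist(),L[m].mean(0).round(1)] if m.any() else []))
    m=(abs(L[...,0])<26)&(L[...,1]>-5)&(L[...,1]<17)&(z>90)&(z<125); print(" packtop",m.sum(),np.median(z[m]) if m.any() else 0)
    f=(abs(L[...,0])>34.5)&(abs(L[...,0])<38.5)&(abs(L[...,1])<28)&(z<130); print(" frame",f.sum(),np.nanmedian(z[f]) if f.any() else 0)
E
```

```text
time: 26.65
tool_pos: [0.6557, -0.0867, 0.2667]
ee_rot: [0.116, -3.138, -0.001]
ft_force: [-0.1, 1.0, 0.4]
grip_width: 0.0498
finger_force: 0.0
top0 37 [[-15.5, -55.8, 111.6], [-0.2, -52.4, 117.1], [12.6, -49.2, 119.5]] [ -1.1 -52.7]
 packtop 0 0
 frame 65 99.64543426478893
top 35 [[-14.6, -43.6, 111.6], [-1.7, -40.9, 117.1], [14.1, -37.0, 119.7]] [ -0.5 -40.7]
 packtop 165 100.34022666657073
 frame 67 99.70476679795848
sc0 31 [[-12.4, -59.9, 111.1], [0.9, -56.6, 115.3], [15.2, -51.9, 117.8]] [  1.2 -56.6]
 packtop 3 93.06373028849892
 frame 25 99.25138264737528
sc 0
 packtop 0 0
 frame 6 99.49292637608198
```

Travel is 12 mm plus the unknown start (0 to 4 mm), so I confirm the stop with a gentle push of the shut fingers behind the tab.

```bash
python3 -c "
from h import *
tgt([.5347,.1545,.108],94.2)"
```

```text
t 26.75 pos [ 0.6562 -0.0853  0.2672] tool z [-0.     0.001 -1.   ] yaw_y 94.4 | shift cm [10.28 24.82 15.94] turn z 0.2 F [-0.3 -0.   0.2] w 0.0499 ff 0.0
```

```bash
python3 -m pendant '[[2,4.5,0,0,0,0.2,-1],[2,5,0,0,0,0,-1],[2.2,5,0,0,0,0,-1],[2,5,0,0,0,0,-1],[2,5.3,0,0,0,0,-1],[0,0,5,0,0,0,-1],[0,0,5,0,0,0,-1],[0,0,3,0,0,0,-1],[0,0,0,0,0,0,-1],[0,0,0,0,0,0,-1]]' 30; python3 -c "
from h import *
tgt([.5347,.1545,.108],94.2)"
```

```text
time: 28.0
tool_pos: [0.5378, 0.154, 0.1385]
ee_rot: [-0.112, 3.138, 0.001]
ft_force: [0.5, -0.5, 0.7]
grip_width: -0.0003
finger_force: 0.0
t 28.0 pos [0.5378 0.154  0.1385] tool z [ 0.001  0.001 -1.   ] yaw_y 94.1 | shift cm [0.31 0.07 3.05] turn z -0.1 F [ 0.5 -0.5  0.7] w -0.0003 ff 0.0
```

```bash
python3 -m pendant '[[0.3,0,1,0,0,0,-1],[0,0,1,0,0,0,-1],[0,0,0.8,0,0,0,-1],[0,0,0.2,0,0,0,-1],[0,0.2,0,0,0,0,-1],[0,0.2,0,0,0,0,-1],[0,0,0,0,0,0,-1]]'
```

```text
time: 28.88
tool_pos: [0.5345, 0.1567, 0.1073]
ee_rot: [-0.11, 3.139, 0.0]
ft_force: [-0.3, -0.1, 0.3]
grip_width: -0.0003
finger_force: 0.0
```

```bash
python3 -m pendant '[[0,0.1,0,0,0,0,-1],[0,0.1,0,0,0,0,-1],[0,0.1,0,0,0,0,-1],[0,0,0,0,0,0,-1]]'
```

```text
time: 29.38
tool_pos: [0.5342, 0.1595, 0.1071]
ee_rot: [-0.11, 3.14, 0.0]
ft_force: [0.6, 0.1, -0.1]
grip_width: 0.0004
finger_force: 0.0
```

```bash
python3 -m pendant '[[0,0.1,0,0,0,0,-1],[0,0.1,0,0,0,0,-1],[0,0,0,0,0,0,-1]]'
```

```text
time: 29.75
tool_pos: [0.534, 0.1615, 0.107]
ee_rot: [0.11, -3.14, -0.0]
ft_force: [0.3, -0.0, -0.2]
grip_width: 0.0001
finger_force: 0.0
```

```bash
python3 -m pendant '[[0,0.1,0,0,0,0,-1],[0,0,0,0,0,0,-1]]'
```

```text
time: 30.0
tool_pos: [0.5339, 0.1624, 0.1071]
ee_rot: [-0.11, 3.14, 0.0]
ft_force: [0.2, -0.1, 0.6]
grip_width: 0.0003
finger_force: 0.0
```

```bash
python3 -m pendant '[[0,0.1,0,0,0,0,-1],[0,0,0,0,0,0,-1]]'
```

```text
time: 30.25
tool_pos: [0.5339, 0.1633, 0.107]
ee_rot: [0.109, -3.14, 0.0]
ft_force: [-0.2, -0.2, 0.6]
grip_width: 0.0003
finger_force: 0.0
```

```bash
python3 -m pendant '[[0,0.1,0,0,0,0,-1],[0,0.1,0,0,0,0,-1],[0,0,0,0,0,0,-1]]'
```

```text
time: 30.62
tool_pos: [0.5339, 0.1639, 0.1069]
ee_rot: [0.108, -3.139, 0.004]
ft_force: [-0.7, -5.2, 2.4]
grip_width: -0.0002
finger_force: 2.8
```

```bash
python3 -m pendant '[[0,0.1,0,0,0,0,-1],[0,0.1,0,0,0,0,-1],[0,0,0,0,0,0,-1]]'
```

```text
time: 31.0
tool_pos: [0.5339, 0.1641, 0.1068]
ee_rot: [0.106, -3.139, 0.008]
ft_force: [-1.6, -9.1, 4.9]
grip_width: -0.0003
finger_force: 5.3
```

```bash
python3 -m pendant '[[0,0.1,0,0,0,0,-1],[0,0.1,0,0,0,0,-1],[0,0,0,0,0,0,-1]]'
```

```text
time: 31.38
tool_pos: [0.5339, 0.1643, 0.1067]
ee_rot: [0.104, -3.139, 0.012]
ft_force: [-0.8, -14.3, 6.7]
grip_width: -0.0001
finger_force: 7.9
```

It stands firm at 14 N, so the catch is at its stop. Withdrawing, checking once more, and handing in.

```bash
python3 -m pendant '[[0,-0.6,0,0,0,0,-1],[0,-0.6,0,0,0,0,-1],[0,0,-3,0,0,0,-1],[0,0,-5,0,0,0,-1],[0,0,-5,0,0,0,-1],[0,-5,0,0,0,0,-1],[0,-6,0,0,0,0,-1],[0,-6,0,0,0,0,-1],[0,0,0,0,0,0,-1],[0,0,0,0,0,0,-1]]'
python3 - <<'E'
from h import *
yaw=np.radians(4.2); Rm=np.array([[np.cos(yaw),-np.sin(yaw)],[np.sin(yaw),np.cos(yaw)]])
W=cloud(r.read_camera("top")); L=(W[...,:2]-[.5299,.2203])@Rm*1000; z=W[...,2]*1000
m=(abs(L[...,0])<18)&(L[...,1]<-25)&(L[...,1]>-70)&(z>110)&(z<125); print("tab",m.sum(),L[m].mean(0).round(1))
m=(abs(L[...,0])<26)&(L[...,1]>-5)&(L[...,1]<17)&(z>90)&(z<125); print("packtop",m.sum(),np.median(z[m]))
print(r.finish_job())
E
```

```text
time: 32.62
tool_pos: [0.5461, -0.0116, 0.2371]
ee_rot: [-0.109, 3.139, 0.002]
ft_force: [-0.1, 0.8, -0.9]
grip_width: 0.0001
finger_force: 0.0
tab 37 [ -0.2 -40.6]
packtop 167 100.38285613203972
the job is handed in; nothing more can be done
None
```

The thick pack is in the monitor's bay, pressed fully home and trapped by the catch, which did not move under a 14 N check push. The job was handed in at about 33 s with the arm clear.

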